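# Close the impactor lid and lock it with the cross pin

### The job

Close the open lid of the impactor gently until it is fully shut, then take the orange-handled locking pin from its cradle and thread it through both blue lugs, over the lid's tongue, until the handle is home against the lug. Let go of it there with the lid still shut, and leave the other things on the bench where they are.

Things in the scene. Friction and masses are not known exactly. Their poses are not given: they have to be found in the camera images.
- lid (a joint): Steel lid of the impactor, 138 x 136 x 12 mm, hinged at the robot's side. 0 = shut (hard stop), grows as its far edge rises; starts 0.6 to 1.05 rad open. Stiff friction hinge (0.6 N m): it stays at any angle; pushing the bar down with 3 to 12 N closes it. Faster than 3 rad/s is slamming.
- lid_tongue (a point): Top middle of the 60 mm wide, 7 mm thick tongue on the lid's free edge. With the lid shut it lies between the lugs, 15 mm below bore_mid; if the lid is more than about 0.04 rad open, tongue and pin get in each other's way.
- lid_hinge (a point): Point on the lid's hinge axis at mid-width, 60 mm above the bench, fixed to the impactor. y lies along the hinge, x points level from the hinge to the lugs, z up. The impactor's yaw varies by up to 0.2 rad.
- lid_bar (a point): Middle of the lid's black round handle bar, 12 mm thick, 90 mm long, parallel to the hinge. With the lid shut it lies 115 mm along x from lid_hinge and 46 mm above it (33 mm above the lid's top face); it turns about lid_hinge with the lid. Axes turn with the lid: y along the bar, z out of the lid's outer face.
- bore_mid (a point): Point on the common axis (y) of the two bores, midway between the blue lugs, 82 mm above the bench, 165 mm along x from lid_hinge. Lugs 16 mm thick: inner faces at y = -40 and +40 mm, outer at -56 and +56; 44 mm wide; tops 22 mm above the axis. Bores 17 mm across, with lead-in chamfers on their -y faces only.
- station: The impactor: aluminium body 140 x 140 mm with lid and two blue lugs, fixed to the bench; origin on the bench under its centre. x towards the lugs, which stand clear of the body at x = 73 to 117 mm. Best threaded from its -y side (the robot's right), which is free; the body's side is at y = -70 mm. The shut lid's top is 73 mm above the bench.
- pin_handle (a point): Centre of the locking pin's orange handle, a block 26 mm wide (x), 56 mm long (y), 30 mm tall (z). y is the pin's axis, +y towards the nose. It starts level, 55 mm above the bench, overhanging the end of the cradle, nose to the robot's left within 0.5 rad. The handle ends at the shoulder, 30 mm along +y from here.
- pin: The locking pin, about 0.14 kg. Origin on its axis at the shoulder, the end of the handle; from there the round steel shaft runs 134 mm along +y, 14 mm across, its last 12 mm a cone. Same axes as pin_handle.
- pin_mid (a point): Point on the pin's axis, 56 mm along +y from the shoulder (86 mm from pin_handle). With the shoulder against the outer face of the -y lug it coincides with bore_mid. Same axes as pin_handle.
- cradle: Grey rest for the pin, fixed, 70 x 130 mm (y along the pin); the shaft lies in two V-notches open above, 90 mm apart, and lifts straight up. Origin on the bench under its centre.
- jar: Bystander: amber glass jar, 56 mm across, 75 mm tall, origin under its centre. Leave alone.
- dish: Bystander: shallow steel dish, 76 mm across, 18 mm tall, origin under its centre. Leave alone.
- driver: Bystander: screwdriver lying flat, 170 mm long. Leave alone.
- beaker: Bystander: glass beaker, 66 mm across, 85 mm tall, origin under its centre. Leave alone.
- adapter: Bystander: blue plastic ring adapter, 60 mm across, 35 mm tall, origin under its centre. Leave alone.
- flask: Bystander: white plastic bottle with blue cap, 52 mm across, 120 mm tall, origin under its centre. Leave alone.
Mind the look-alikes: they are no part of the job. What is meant by the pin is not green or purple, and is the larger of those in its own colour.

How it is judged:
By the outcome, as a careful person would: the job done as asked, in the order asked, and still so for the second after the job is handed in, with the robot touching nothing.
It also fails if it takes over 54 s, if anything falls off the work surface, if the arm or the gripper's body presses on something with over 40 N, if the wrist force passes 120 N, or if a joint passes its speed limit or range.

### The arm

A 6-joint arm with a two-finger parallel gripper is mounted at the origin on the work surface. World frame = base frame: x ahead of the robot, y to its left, z up, the work surface at z = 0. Lengths are in mm, angles in rad, forces in N, time in s.
With the tool pointing down it reaches from about 300 to 775 mm from the base axis. Payload 14.6 kg.
Tool frame: the origin (TCP) lies midway between the tips of the shut fingers; the grasp point (between the pads) lies 19 mm behind it; y points along the fingers, z is the direction in which the jaws open and shut, and the axes are right-handed (so a half turn about y gives the same grasp; the last joint's range is limited). The gripper opens to 94 mm and grips with 3 to 60 N. Pads are 16 mm wide; open, the fingers measure 119 mm over their backs; the gripper's body (75 mm by 177 mm) begins 78 mm behind the grasp point.
Start: joints at [-1.359, 0.3, 1.521, -0, 1.321, -0.067], TCP at [151.354, -528.754, 182.946] pointing down, gripper open.
Joint ranges: [-3.03, 3.03], [-0.79, 2.21], [0.23, 2.52], [-1.04, 4.18], [0, 3.07], [-2.55, 2.55]. Speed limits (rad/s): [2.22, 2.22, 2.57, 3.14, 3.14, 3.14].

### API

Orientations are given as [roll, pitch, yaw] about the fixed x, y, z axes, in that order (R = Rz(yaw) Ry(pitch) Rx(roll)).
In Python, from cell import manip gives the robot as it stands.
- The arm moves only by the tool play_rows, never from a script. Its argument "series" is a list of rows, each a list of 3 entries, a list of its own where there are three numbers: the shift along the tool's x, y, z in m, then the turn about the tool's y in rad, then the closure, from 0 (fully open) to 1 (shut). In form: [[[dx, dy, dz], twist, grip], ...]. A call has 1 to 20 rows; each row is the pose to reach, as a shift and turn from the pose measured when the call began, along the tool's axes at that moment; what a row does not reach only later rows make up. A row lasts 1/10 s, in which the tool goes at most 50 mm and 8.59 degrees, less where a joint would pass 70% of its speed; a pose out of reach is approached as far as the arm can. A call with a gripper value outside its range is refused whole. The fingers move at their own pace and stop on an object; "squeeze" is the grip in N (left out, the last holds). Time passes only in rows, so rows that repeat a pose let the fingers close. It gives the time, the measured TCP pose, the force and the opening at its end, in the units of the state.
- manip.read_state(): the state, without advancing time (a new reading comes with each control period).
- manip.camera(name): name is "scene" or "top" or "wrist"; returns the picture (480x640x3 uint8, red, green, blue); there is no depth.
- manip.camera_params(name): a dict with "K" (3x3 intrinsics, pixels), "rvec" (rotation vector, rad) and "tvec" (3), from world to camera coordinates, as OpenCV has them. Camera axes: x right, y down, z forward; pixel columns grow to the right and rows downward; lengths in mm; the calibration is good to about 2 mm. A picture is of the moment at which its call begins: read the wrist's pose just before it. camera_params takes no time and is no camera call; for the wrist camera it gives the pose at the moment of the call.
- manip.sign_off(): hands the job in, once; it reports no verdict.
The state is a dict: "clock": time; "joints": joint angles; "qd": joint speeds; "effort": joint torques, N m; "eef_pos": TCP position; "eef_rot": TCP orientation; "wrist_force": force on the tool from outside, world axes, zero at the start; "moment": the same for the moment, N m; "finger_gap": finger opening in mm.
Only numpy, scipy, OpenCV 4.12 (cv2) and the standard library are available. Lean on these libraries where they do the work, as an engineer would, in place of code of your own. Each camera call takes 0.05 s, during which the arm holds its last target. There are 200 camera calls.

## Working session

There is one attempt and no reset: what is moved stays moved. The work goes in short steps, Python scripts to look and compute and a tool call to move; the robot and the scene stay as the last step left them, time stands still between calls to the robot, and variables do not carry over. Pictures are saved under pics/ and viewed, about 8 in all and at most 12, crops included, and the job is handed in when it is done.

Besides the shell and the picture viewer there is one more tool, called in YAML: its name, and indented under it one key for each argument. play_rows: Moves the arm, as the interface text tells. Its arguments: {"type":"object","properties":{"series":{"type":"array","items":{"type":"array"}},"squeeze":{"type":"number"}},"required":["series"]}

```bash
mkdir -p pics; cat > h.py <<'E'
import numpy as np, cv2
from cell import manip
from scipy.spatial.transform import Rotation as R
def snap(n,f):
    p=manip.camera_params(n); im=manip.camera(n)[:,:,::-1].copy()
    cv2.imwrite(f'pics/{f}.png',im); np.save(f'pics/{f}.npy',np.array([p['K'],p['rvec'],p['tvec']],dtype=object),allow_pickle=True)
    return im,p
def load(f): 
    K,r,t=np.load(f'pics/{f}.npy',allow_pickle=True); return cv2.imread(f'pics/{f}.png'),dict(K=K,rvec=r,tvec=t)
def ray(p,uv):
    Rm=cv2.Rodrigues(np.array(p['rvec'],float))[0]; t=np.array(p['tvec'],float).ravel()
    d=Rm.T@np.linalg.inv(np.array(p['K'],float))@np.array([uv[0],uv[1],1.]); return -Rm.T@t,d/np.linalg.norm(d)
def onz(p,uv,z):
    c,d=ray(p,uv); return c+d*(z-c[2])/d[2]
def tri(*obs):
    A=np.zeros((3,3));b=np.zeros(3)
    for p,uv in obs:
        c,d=ray(p,uv);M=np.eye(3)-np.outer(d,d);A+=M;b+=M@c
    return np.linalg.solve(A,b)
def proj(p,X):
    return cv2.projectPoints(np.array(X,float).reshape(-1,3),np.array(p['rvec'],float),np.array(p['tvec'],float),np.array(p['K'],float),None)[0].reshape(-1,2)
def tool(s=None):
    s=s or manip.read_state(); return np.array(s['eef_pos'],float),R.from_euler('xyz',s['eef_rot']).as_matrix()
E
python3 - <<'E'
from h import *
a,_=snap('scene','s1');b,_=snap('top','t1')
s=manip.read_state();print(s);print(tool(s)[1].round(3))
E
```

```text
Traceback (most recent call last):
  File "h.py", line 6, in snap
    cv2.imwrite(f'pics/{f}.png',im); np.save(f'pics/{f}.npy',np.array([p['K'],p['rvec'],p['tvec']],dtype=object),allow_pickle=True)
                                                             ~~~~~~~~^^^^^^^^^^^^^^^^^^^^^^^^^^^^^^^^^^^^^^^^^^^
ValueError: could not broadcast input array from shape (3,3) into shape (3,)
```

View pics/s1.png

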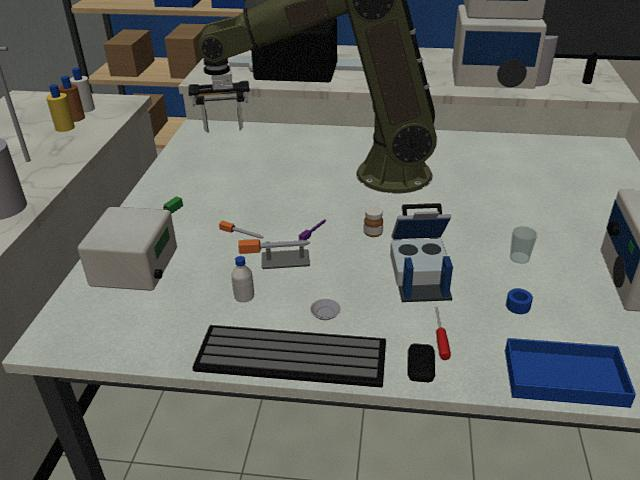

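```bash
python3 - <<'E'
s=open('h.py').read()
s=s.replace("np.save(f'pics/{f}.npy',np.array([p['K'],p['rvec'],p['tvec']],dtype=object),allow_pickle=True)","np.savez(f'pics/{f}.npz',**{k:np.array(p[k],float) for k in('K','rvec','tvec')})")
s=s.replace("K,r,t=np.load(f'pics/{f}.npy',allow_pickle=True); return cv2.imread(f'pics/{f}.png'),dict(K=K,rvec=r,tvec=t)","return cv2.imread(f'pics/{f}.png'),dict(np.load(f'pics/{f}.npz'))")
open('h.py','w').write(s)
E
python3 - <<'E'
from h import *
a,_=snap('scene','s1');b,_=snap('top','t1')
s=manip.read_state();print(s);print(tool(s)[1].round(3))
E
```

```text
{'clock': 0.15, 'joints': array([-1.35860187e+00,  3.00298997e-01,  1.52142910e+00, -1.31203313e-05,
        1.32071332e+00, -6.66196646e-02]), 'qd': array([-0.00053276, -0.00072294, -0.00260879, -0.00017734,  0.0007273 ,
        0.00092126]), 'effort': array([-8.42177069e-04, -5.31960511e+01, -3.52819633e+01,  7.07759243e-02,
        2.36187974e-02, -8.00317866e-05]), 'eef_pos': array([ 151.30555663, -528.5502445 ,  182.54504202]), 'eef_rot': array([-1.57164406e+00,  4.38216689e-05, -2.86277529e+00]), 'wrist_force': array([-0.52267986,  0.4187894 , -0.88327084]), 'moment': array([-0.01584801, -0.00582371, -0.03804325]), 'finger_gap': 94.16578091934076}
[[-0.961 -0.     0.275]
 [-0.275  0.001 -0.961]
 [-0.    -1.    -0.001]]
```

View pics/t1.png

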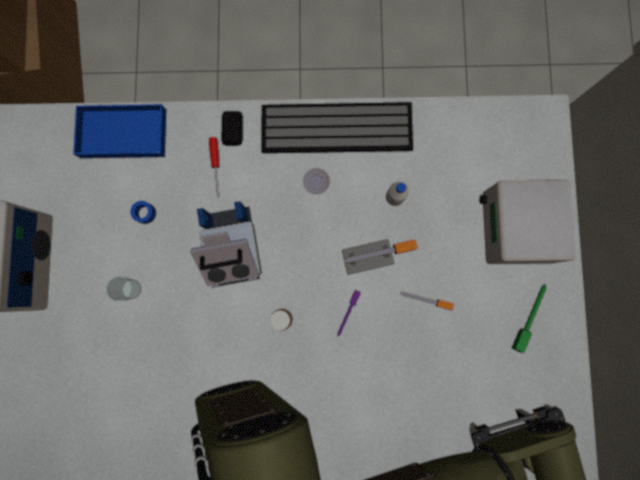

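In the top view, the candidates are:
- orange in the cradle at (405,247), the larger
- small orange at (445,305)
- purple at (354,297)
- green at (523,340)

I choose the one in the cradle and check it in a close crop.

```bash
python3 - <<'E'
from h import *
out=[]
for f,boxes in(('t1',[(180,190,90,110),(330,220,140,100)]),('s1',[(380,190,90,120),(210,210,110,70)])):
    im,p=load(f);hsv=cv2.cvtColor(im,cv2.COLOR_BGR2HSV)
    for nm,lo,hi in(('or',(5,150,120),(18,255,255)),('bl',(100,120,40),(125,255,255))):
        m=cv2.inRange(hsv,lo,hi);n,l,st,c=cv2.connectedComponentsWithStats(m)
        for i in range(1,n):
            if st[i][4]>25:
                pts=np.argwhere(l==i)[:,::-1].astype(np.float32)
                print(f,nm,c[i].round(1),st[i],cv2.minAreaRect(pts), [onz(p,c[i],z)[:2].round(0) for z in(60,100)])
    for x,y,w,h in boxes: out.append(cv2.resize(im[y:y+h,x:x+w],(390,290),interpolation=cv2.INTER_CUBIC))
cv2.imwrite('pics/c1.png',np.vstack([np.hstack(out[:2]),np.hstack(out[2:])]))
E
```

```text
t1 or [405.5 246.1] [395 240  22  13 182] ((405.52947998046875, 246.11766052246094), (8.731282234191895, 20.372989654541016), 75.96376037597656) [array([ 546., -374.]), array([ 542., -367.])]
t1 or [444.9 304.5] [438 301  15   8  87] ((445.0000305175781, 304.5000305175781), (14.794672966003418, 5.820855140686035), 14.03624439239502) [array([ 396., -469.]), array([ 397., -459.])]
t1 bl [119.4 130.6] [  74  105   92   52 4592] ((119.5, 130.5), (51.0, 91.0), 90.0) [array([865., 382.]), array([850., 364.])]
t1 bl [400.7 187.1] [397 183   9   9  67] ((401.0, 187.0), (8.0, 8.0), 90.0) [array([ 701., -366.]), array([ 692., -360.])]
t1 bl [142.4 211.7] [131 201  24  22 311] ((142.5, 211.5), (21.0, 23.0), 90.0) [array([643., 311.]), array([636., 296.])]
t1 bl [239.7 211.2] [235 202  12  20 150] ((238.7500457763672, 210.75001525878906), (16.26345443725586, 12.727920532226562), 45.0) [array([642.,  55.]), array([635.,  48.])]
t1 bl [ 15.  217.4] [ 13 208   7  17  27] ((14.506229400634766, 216.39837646484375), (15.97508430480957, 5.2820844650268555), 75.0685806274414) [array([632., 649.]), array
[... 3080 characters left out ...]
ay([ 670., -361.])]
s1 bl [446.2 276.6] [440 257  13  40 322] ((445.86053466796875, 276.5415954589844), (10.010506629943848, 39.31607437133789), 6.581944465637207) [array([627., 149.]), array([679., 143.])]
s1 bl [407.8 278.1] [403 258  10  41 305] ((407.6146545410156, 278.0087890625), (8.743401527404785, 40.265663146972656), 4.39870548248291) [array([643.,  54.]), array([694.,  53.])]
s1 bl [518.8 300.9] [507 289  25  25 522] ((519.0, 301.0), (24.0, 24.0), 90.0) [array([702., 316.]), array([751., 303.])]
s1 bl [568.1 372.6] [ 505  338  130   70 7117] ((569.6173095703125, 372.0931701660156), (132.45755004882812, 59.7097053527832), 4.763641834259033) [array([923., 388.]), array([962., 372.])]
```

View pics/c1.png

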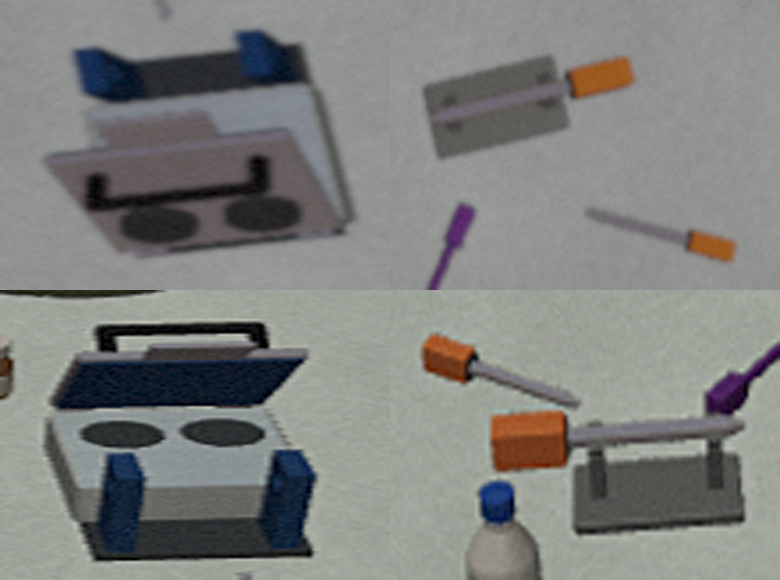

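The larger orange handle lies in the cradle with its nose to +y, so the choice is confirmed. Next I work out the poses.

```bash
cat >> h.py <<'E'
def plan(target,zdir,s=None):
    """shift in tool axes (m) and twist to bring TCP to target with tool z along angle zdir (mod pi)"""
    p,M=tool(s); d=M.T@(np.array(target)-p)/1000
    a=np.arctan2(M[1,2],M[0,2]); tw=-((zdir-a+np.pi/2)%np.pi-np.pi/2)
    return d.round(4),round(tw,3)
E
python3 - <<'E'
from h import *
_,pt=load('t1');_,ps=load('s1')
lr=tri((pt,(239.7,211.2)),(ps,(407.8,278.1)));ll=tri((pt,(202.9,217.4)),(ps,(446.2,276.6)));print('lugs',lr,ll)
for a,b in(((201.9,267.8),(403,206.5)),((241.2,260.2),(441.2,204.5))):pass
b1=tri((pt,(241.2,260.2)),(ps,(403,206.5)));b2=tri((pt,(201.9,267.8)),(ps,(441.2,204.5)));print('bar',b1,b2)
h=onz(pt,(405.5,246.1),68);n=onz(pt,(346.2,260.7),55);print('handle',h,'nose',n,'tri',tri((pt,(405.5,246.1)),(ps,(248.4,242.5))))
d=n-h;print('pin yaw',np.arctan2(-d[0],d[1]), np.linalg.norm(d))
y=ll-lr;yaw=np.arctan2(-y[0],y[1]);print('yaw',yaw)
m=(ll+lr)/2; X=np.array([np.cos(yaw),np.sin(yaw),0]);hg=m-165*X;hg[2]=60
b=(b1+b2)/2;q=b-hg;print('bar mid',b,'hinge',hg,'r',np.hypot(q@X,q[2]),'theta',np.arctan2(q[2],q@X)-np.arctan2(46,115))
E
```

```text
lugs [642.01108039  54.85679878  59.32030735] [626.5033991  150.24443949  60.23482929]
bar [503.7474451   29.92758318 181.02363754] [486.75456114 123.9957825  181.88497513]
handle [ 545.00659882 -372.83673887   68.        ] nose [ 509.99770513 -221.38952892   55.        ] tri [ 544.87546909 -372.08788213   68.0157721 ]
pin yaw 0.2271720629345876 155.98358900669737
yaw 0.16116533771347608
bar mid [495.25100312  76.96168284 181.45430634] hinge [471.39548241  76.07330816  60.        ] r 123.74293528175413 theta 0.9976642971659138
```

play_rows:
  series:
    - [[0, -0.05, 0], -0.1, 0.3]
    - [[0, -0.1, 0], -0.25, 0.68]
    - [[-0.497, -0.117, -0.487], -1.453, 0.68]
    - [[-0.497, -0.117, -0.487], -1.453, 0.68]
    - [[-0.497, -0.117, -0.487], -1.453, 0.68]
    - [[-0.497, -0.117, -0.487], -1.453, 0.68]
    - [[-0.497, -0.117, -0.487], -1.453, 0.68]
    - [[-0.497, -0.117, -0.487], -1.453, 0.68]
    - [[-0.497, -0.117, -0.487], -1.453, 0.68]
    - [[-0.497, -0.117, -0.487], -1.453, 0.68]
    - [[-0.497, -0.117, -0.487], -1.453, 0.68]
    - [[-0.497, -0.117, -0.487], -1.453, 0.68]
    - [[-0.497, -0.117, -0.487], -1.453, 0.68]
    - [[-0.497, -0.117, -0.487], -1.453, 0.68]
    - [[-0.497, -0.117, -0.487], -1.453, 0.68]
    - [[-0.497, -0.117, -0.487], -1.453, 0.68]
    - [[-0.497, -0.117, -0.487], -1.453, 0.68]
    - [[-0.497, -0.117, -0.487], -1.453, 0.68]

```text
clock: 1.95
eef_pos: [495.0, 76.8, 299.4]
eef_rot: [-1.572, 0.001, -1.408]
wrist_force: [-0.6, -0.5, -0.4]
finger_gap: 30.2
```

```bash
python3 - <<'E'
from h import *
im,p=snap('wrist','w1');s=manip.read_state();print(s['clock'],s['eef_pos'],s['eef_rot'],s['finger_gap'],s['joints'].round(2));print(tool(s)[1].round(3))
print(proj(p,[[503.7,30,181],[486.8,124,182],[495.25,77,181.5],[642,55,104],[626.5,150,104]]).round(0))
print(plan([495.25,77,173],.161,s))
E
```

```text
2.0 [494.86105219  76.03265079 299.67490344] [-1.57155676e+00  7.53619558e-04 -1.40945335e+00] 30.105069027812146 [ 0.08  0.13  1.46  0.    1.55 -0.08]
[[ 0.161 -0.001  0.987]
 [-0.987  0.001  0.161]
 [-0.001 -1.    -0.001]]
[[320. 286.]
 [318. 185.]
 [319. 237.]
 [441. 259.]
 [449. 175.]]
(array([-0.0008,  0.1267,  0.0006]), np.float64(0.0))
```

View pics/w1.png

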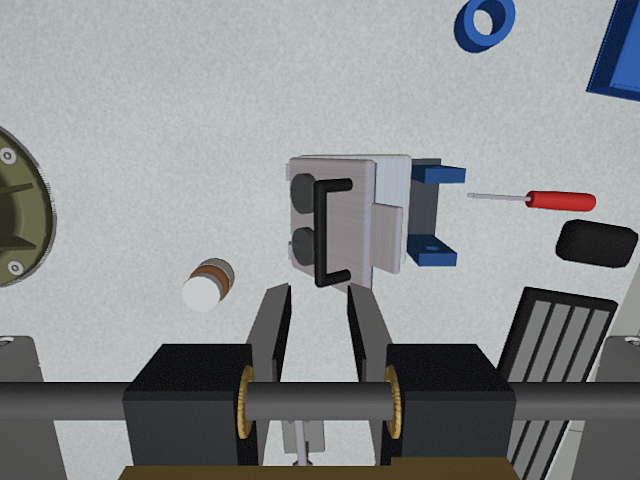

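The black bar shows at column 320, rows 185–283, which matches my projection to about 2 px. I descend and grip it.

play_rows:
  series:
    - [[-0.001, 0.04, 0], 0, 0.68]
    - [[-0.001, 0.08, 0], 0, 0.68]
    - [[-0.001, 0.11, 0], 0, 0.68]
    - [[-0.001, 0.1255, 0], 0, 0.68]
    - [[-0.001, 0.1255, 0], 0, 0.68]
    - [[-0.001, 0.1255, 0], 0, 0.8]
    - [[-0.001, 0.1255, 0], 0, 0.85]
    - [[-0.001, 0.1255, 0], 0, 0.9]
    - [[-0.001, 0.1255, 0], 0, 1]
    - [[-0.001, 0.1255, 0], 0, 1]
  squeeze: 15

```text
clock: 3.0
eef_pos: [494.7, 77.1, 174.5]
eef_rot: [-1.571, 0.001, -1.409]
wrist_force: [-0.1, -0.1, -0.2]
finger_gap: 0.6
```

```bash
python3 - <<'E'
from h import *
s=manip.read_state();p,M=tool(s);print(s['clock'],p,s['wrist_force'],s['finger_gap'])
X=np.array([np.cos(.161),np.sin(.161),0]);h=np.array([471.4,76.07,60])
# tcp = 8 mm under bar
q=p-h;th=np.arctan2(181.5-60,q@X)-np.arctan2(46,115);print('theta',th)
for t in np.linspace(th,-.01,17):
    a=t+np.arctan2(46,115);B=h+123.86*(np.cos(a)*X+np.sin(a)*np.array([0,0,1]));B0=p.copy();
    if t==th: off=p-B
    print(round(t,2),(M.T@(B+off-p)/1000).round(4).tolist())
print(off)
E
```

```text
3.0 [494.68344027  77.11274594 174.5192792 ] [-0.10983948 -0.05148127 -0.21712545] 0.5729168842209618
theta 1.0020158102292596
1.0 [0.0, 0.0, 0.0]
0.94 [0.0, 0.0017, 0.0076]
0.88 [0.0, 0.0039, 0.0152]
0.81 [0.0, 0.0066, 0.0225]
0.75 [0.0, 0.0097, 0.0297]
0.69 [0.0, 0.0132, 0.0367]
0.62 [0.0, 0.0172, 0.0434]
0.56 [0.0, 0.0217, 0.0499]
0.5 [0.0, 0.0265, 0.0561]
0.43 [0.0, 0.0317, 0.0619]
0.37 [0.0001, 0.0372, 0.0675]
0.31 [0.0001, 0.0431, 0.0726]
0.24 [0.0001, 0.0493, 0.0774]
0.18 [0.0001, 0.0558, 0.0818]
0.12 [0.0001, 0.0626, 0.0857]
0.05 [0.0001, 0.0696, 0.0892]
-0.01 [0.0001, 0.0768, 0.0923]
[ 0.40113379 -2.67347038 -7.15195563]
```

The fingers closed on nothing, so I look.

```bash
python3 - <<'E'
from h import *
im,p=snap('wrist','w2');a,ps=snap('scene','s2')
print(proj(ps,[manip.read_state()['eef_pos']]))
c=cv2.resize(a[180:310,380:480],None,fx=4,fy=4,interpolation=cv2.INTER_CUBIC)
w=cv2.resize(im[150:480,180:480],(400,440))
o=np.zeros((520,800,3),np.uint8);o[:520,:400]=c;o[:440,400:]=w;cv2.imwrite('pics/c2.png',o)
E
```

```text
[[420.53486497 208.01381818]]
```

View pics/c2.png

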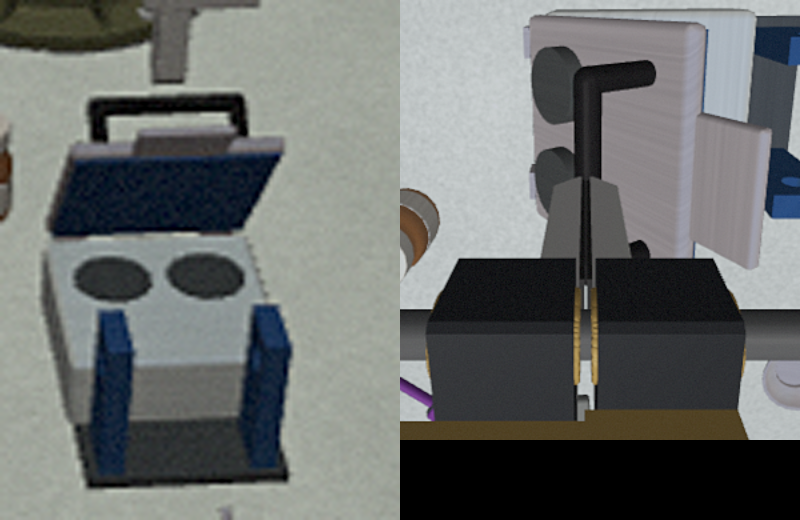

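The scene crop shows the fingertips (crop 168,80) about 7 mm above the bar, so the tips sit higher than reported. I open, go about 15–17 mm lower and close, watching the force.

play_rows:
  series:
    - [[0, -0.004, 0], 0, 0.72]
    - [[0, -0.004, 0], 0, 0.72]
    - [[0, -0.004, 0], 0, 0.72]
    - [[0, 0.005, 0], 0, 0.72]
    - [[0, 0.012, 0], 0, 0.72]
    - [[0, 0.017, 0], 0, 0.72]
    - [[0, 0.017, 0], 0, 0.85]
    - [[0, 0.017, 0], 0, 0.95]
    - [[0, 0.017, 0], 0, 1]
    - [[0, 0.017, 0], 0, 1]
  squeeze: 15

```text
clock: 4.1
eef_pos: [494.9, 77.2, 157.5]
eef_rot: [-1.57, 0.001, -1.409]
wrist_force: [3.4, 0.1, -3.6]
finger_gap: 11.4
```

play_rows:
  series:
    - [[0, 0, 0], 0, 0.75]
    - [[0, 0, 0], 0, 0.75]
    - [[0, 0.005, 0], 0, 0.75]
    - [[0, 0.006, 0], 0, 0.85]
    - [[0, 0.006, 0], 0, 0.95]
    - [[0, 0.006, 0], 0, 1]
    - [[0, 0.006, 0], 0, 1]
  squeeze: 18

```text
clock: 4.8
eef_pos: [494.8, 77.2, 151.1]
eef_rot: [-1.571, 0.001, -1.409]
wrist_force: [1.3, -0.1, -5.3]
finger_gap: 11.3
```

play_rows:
  series:
    - [[0, 0.0017, 0.0076], 0, 1]
    - [[0, 0.0039, 0.0152], 0, 1]
    - [[0, 0.0066, 0.0225], 0, 1]
    - [[0, 0.0097, 0.0297], 0, 1]
    - [[0, 0.0132, 0.0367], 0, 1]
    - [[0, 0.0172, 0.0434], 0, 1]
    - [[0, 0.0217, 0.0499], 0, 1]
    - [[0, 0.0265, 0.0561], 0, 1]
    - [[0, 0.0265, 0.0561], 0, 1]

```text
clock: 5.7
eef_pos: [551.1, 86.5, 123.7]
eef_rot: [-1.57, 0.001, -1.409]
wrist_force: [4.0, 4.1, -6.0]
finger_gap: 11.4
```

play_rows:
  series:
    - [[0, 0.0052, 0.0058], 0, 1]
    - [[0, 0.0107, 0.0114], 0, 1]
    - [[0, 0.0166, 0.0165], 0, 1]
    - [[0, 0.0228, 0.0213], 0, 1]
    - [[0, 0.0293, 0.0257], 0, 1]
    - [[0, 0.0361, 0.0296], 0, 1]
    - [[0, 0.0395, 0.0313], 0, 1]
    - [[0, 0.0431, 0.0331], 0, 1]
    - [[0, 0.0431, 0.0331], 0, 1]

```text
clock: 6.6
eef_pos: [581.4, 91.2, 79.9]
eef_rot: [-1.577, 0.0, -1.409]
wrist_force: [-21.6, -3.4, 7.0]
finger_gap: 11.0
```

play_rows:
  series:
    - [[0, 0, 0], 0, 0.75]
    - [[0, 0, 0], 0, 0.7]
    - [[0, -0.02, 0], 0, 0.7]
    - [[0, -0.042, 0.002], 0, 0.7]
    - [[0, -0.042, 0.002], 0, 1]
    - [[0, -0.042, 0.002], 0, 1]
    - [[0, -0.042, 0.002], 0, 1]
    - [[0, -0.03, 0.002], 0, 1]
    - [[0, -0.023, 0.002], 0, 1]
    - [[0, -0.019, 0.002], 0, 1]
    - [[0, -0.016, 0.002], 0, 1]
    - [[0, -0.016, 0.002], 0, 1]

```text
clock: 7.8
eef_pos: [583.3, 91.4, 95.3]
eef_rot: [-1.578, 0.0, -1.409]
wrist_force: [0.0, -0.2, 0.4]
finger_gap: 0.5
```

play_rows:
  series:
    - [[0, 0.002, 0], 0, 1]
    - [[0, 0.004, 0], 0, 1]
    - [[0, 0.004, 0], 0, 1]

```text
clock: 8.1
eef_pos: [583.2, 91.4, 91.1]
eef_rot: [-1.578, 0.0, -1.409]
wrist_force: [0.2, -0.1, 0.2]
finger_gap: 0.5
```

```bash
python3 - <<'E'
from h import *
a,ps=snap('scene','s3');im,p=snap('wrist','w3');
print(proj(ps,[manip.read_state()['eef_pos']]),manip.read_state()['wrist_force'])
c=cv2.resize(a[180:310,380:480],None,fx=4,fy=4,interpolation=cv2.INTER_CUBIC)
o=np.zeros((520,800,3),np.uint8);o[:520,:400]=c;o[:440,400:]=cv2.resize(im[150:480,180:480],(400,440));cv2.imwrite('pics/c3.png',o)
E
```

```text
[[423.74545985 254.74442001]] [0.63932171 0.28732502 0.72404148]
```

View pics/c3.png

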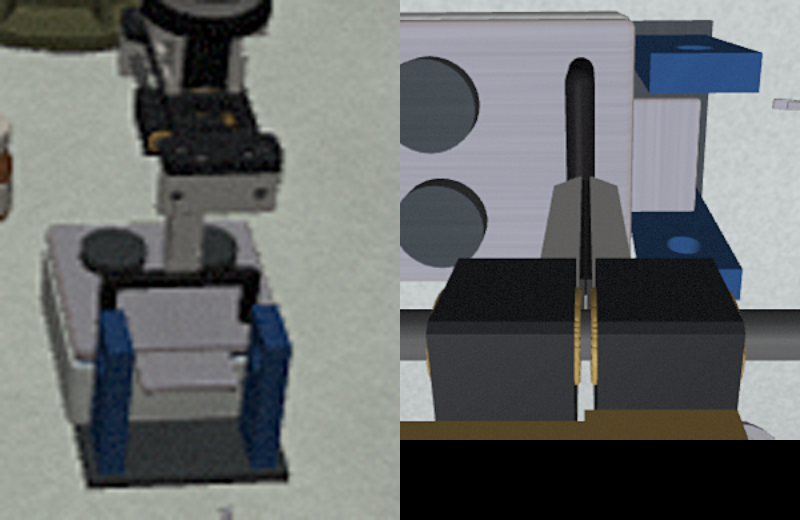

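The lid is nearly shut with the tongue between the lugs, and the tip is just above the bar. I press in small steps.

play_rows:
  series:
    - [[0, 0.001, 0], 0, 1]
    - [[0, 0.002, 0], 0, 1]
    - [[0, 0.003, 0], 0, 1]
    - [[0, 0.003, 0], 0, 1]

```text
clock: 8.6
eef_pos: [583.5, 91.5, 89.5]
eef_rot: [-1.577, 0.0, -1.409]
wrist_force: [-3.4, -0.7, 10.9]
finger_gap: 0.2
```

play_rows:
  series:
    - [[0, 0.002, 0], 0, 1]
    - [[0, 0.003, 0], 0, 1]
    - [[0, 0.003, 0], 0, 1]

```text
clock: 8.9
eef_pos: [583.7, 91.5, 89.2]
eef_rot: [-1.575, 0.0, -1.409]
wrist_force: [-11.9, -1.1, 24.9]
finger_gap: 0.4
```

25 N moved it only 0.3 mm, so the lid is on its hard stop. I raise the arm and go to look at the pin from near its handle side.

play_rows:
  series:
    - [[0, -0.04, 0], 0, 1]
    - [[0, -0.09, 0], 0, 1]
    - [[0, -0.135, 0], 0, 0.8]
    - [[0.1, -0.161, -0.02], 0, 0.36]
    - [[0.531, -0.161, -0.107], -0.066, 0.36]
    - [[0.531, -0.161, -0.107], -0.066, 0.36]
    - [[0.531, -0.161, -0.107], -0.066, 0.36]
    - [[0.531, -0.161, -0.107], -0.066, 0.36]
    - [[0.531, -0.161, -0.107], -0.066, 0.36]
    - [[0.531, -0.161, -0.107], -0.066, 0.36]
    - [[0.531, -0.161, -0.107], -0.066, 0.36]
    - [[0.531, -0.161, -0.107], -0.066, 0.36]
    - [[0.531, -0.161, -0.107], -0.066, 0.36]
    - [[0.531, -0.161, -0.107], -0.066, 0.36]
    - [[0.531, -0.161, -0.107], -0.066, 0.36]
    - [[0.531, -0.161, -0.107], -0.066, 0.36]
    - [[0.531, -0.161, -0.107], -0.066, 0.36]

```text
clock: 10.6
eef_pos: [564.8, -448.7, 250.8]
eef_rot: [-1.575, 0.0, -1.342]
wrist_force: [0.4, 0.5, 0.9]
finger_gap: 60.1
```

```bash
python3 - <<'E'
from h import *
im,p=snap('wrist','w4');a,ps=snap('scene','s4');b,pt=snap('top','t4')
s=manip.read_state();print(s['clock'],s['eef_pos'],s['finger_gap'],s['wrist_force'])
hsv=cv2.cvtColor(im,cv2.COLOR_BGR2HSV);m=cv2.inRange(hsv,(5,150,60),(18,255,255));n,l,st,c=cv2.connectedComponentsWithStats(m)
for i in range(1,n):
    if st[i][4]>200:
        print(c[i],st[i],cv2.minAreaRect(np.argwhere(l==i)[:,::-1].astype(np.float32)),onz(p,c[i],70))
print(proj(p,[[545,-372,70],[510,-221,55]]))
for f,i2,pp in(('s4',a,ps),('t4',b,pt)):
    hsv=cv2.cvtColor(i2,cv2.COLOR_BGR2HSV);m=cv2.inRange(hsv,(100,120,40),(125,255,255));n,l,st,c=cv2.connectedComponentsWithStats(m)
    for q in([ (446,277),(408,278)] if f=='s4' else [(240,211),(203,217)]):
        i=l[q[1],q[0]];print(f,i,c[i],st[i])
crop=cv2.resize(a[180:310,380:480],(400,520),interpolation=cv2.INTER_CUBIC)
o=np.zeros((520,800,3),np.uint8);o[:,400:]=crop;o[:300,:400]=cv2.resize(im,(400,300))
cv2.imwrite('pics/c4.png',o)
E
```

```text
10.75 [ 564.93828009 -448.50868803  251.36223923] 59.88584477239742 [-0.03925329 -0.57443385 -0.09700603]
[318.13513514 145.83552124] [ 306  119   25   56 1295] ((318.0, 146.5), (55.0, 24.0), 90.0) [ 544.90561296 -369.82620723   70.        ]
[179.84026622 206.32113145] [166 189  30  35 601] ((179.85609436035156, 206.39512634277344), (18.78777503967285, 33.38496780395508), 24.775142669677734) [ 413.97636005 -464.59622235   70.        ]
[[317.74686423 147.99736344]
 [317.88054902 -21.19462371]]
s4 18 [446.00297619 276.60416667] [440 256  13  41 336]
s4 17 [407.77096774 277.79677419] [402 257  11  42 310]
t4 4 [240.43452381 211.86309524] [235 203  13  18 168]
t4 6 [203.89595376 218.02312139] [198 209  13  18 173]
```

View pics/c4.png

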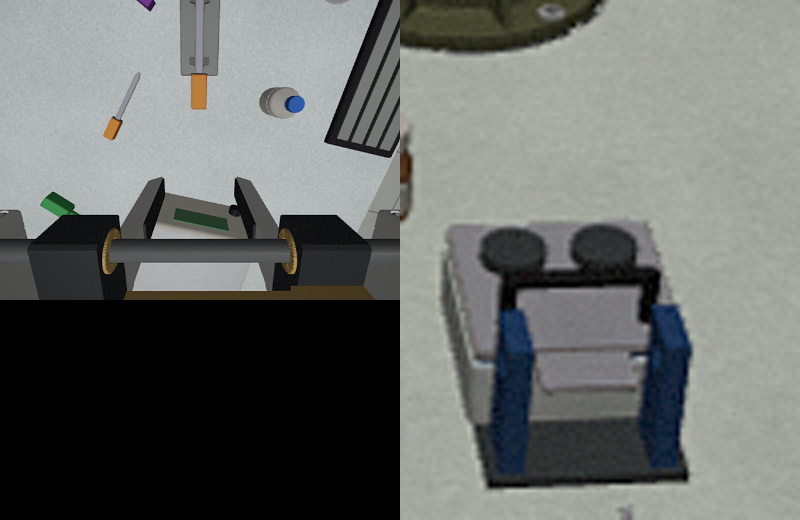

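The handle is at wrist pixel (318,146) and lined up with the tool. In the scene crop the lid lies shut. I go down over the handle and grip.

play_rows:
  series:
    - [[-0.045, 0.03, 0], 0, 0.36]
    - [[-0.084, 0.06, -0.002], 0, 0.36]
    - [[-0.084, 0.1, -0.002], 0, 0.36]
    - [[-0.084, 0.145, -0.002], 0, 0.36]
    - [[-0.084, 0.19, -0.002], 0, 0.36]
    - [[-0.084, 0.225, -0.002], 0, 0.36]
    - [[-0.084, 0.2344, -0.002], 0, 0.36]
    - [[-0.084, 0.2344, -0.002], 0, 0.5]
    - [[-0.084, 0.2344, -0.002], 0, 0.65]
    - [[-0.084, 0.2344, -0.002], 0, 0.8]
    - [[-0.084, 0.2344, -0.002], 0, 0.9]
    - [[-0.084, 0.2344, -0.002], 0, 0.9]
  squeeze: 40

```text
clock: 11.95
eef_pos: [543.6, -367.7, 18.1]
eef_rot: [-1.573, -0.001, -1.342]
wrist_force: [3.9, 1.9, 4.5]
finger_gap: 25.6
```

Gap 25.6 mm, so the handle is held. I lift straight up, then carry it to the pre-insertion side.

play_rows:
  series:
    - [[0, -0.01, 0], 0, 0.9]
    - [[0, -0.03, 0], 0, 0.9]
    - [[0, -0.06, 0], 0, 0.9]
    - [[0, -0.09, 0], 0, 0.9]
    - [[0, -0.1, 0], 0, 0.9]
    - [[-0.02, -0.1, 0.02], 0.01, 0.9]
    - [[-0.05, -0.1, 0.05], 0.03, 0.9]
    - [[-0.08, -0.1, 0.08], 0.05, 0.9]
    - [[-0.11, -0.1, 0.11], 0.068, 0.9]
    - [[-0.14, -0.1, 0.14], 0.068, 0.9]
    - [[-0.165, -0.1, 0.164], 0.068, 0.9]
    - [[-0.18, -0.1, 0.178], 0.068, 0.9]
    - [[-0.18, -0.1, 0.178], 0.068, 0.9]
    - [[-0.18, -0.1, 0.178], 0.068, 0.9]

```text
clock: 13.35
eef_pos: [675.9, -152.4, 116.9]
eef_rot: [-1.574, -0.002, -1.41]
wrist_force: [-0.0, -0.1, -1.9]
finger_gap: 25.5
```

```bash
python3 - <<'E'
from h import *
im,p=snap('wrist','w5');a,ps=snap('scene','s5')
s=manip.read_state();print(s['clock'],s['eef_pos'],s['eef_rot'],s['finger_gap'],s['wrist_force'],s['moment'])
o=np.zeros((600,800,3),np.uint8);o[:400,:533]=cv2.resize(im,(533,400));o[400:,:]=cv2.resize(a[230:300,240:520],(800,200),interpolation=cv2.INTER_CUBIC)
cv2.imwrite('pics/c5.png',o)
E
```

```text
13.45 [ 675.66936712 -153.23479566  117.26651075] [-1.57358952 -0.00163516 -1.41128489] 26.009460844058644 [ 0.04104606  0.31594499 -1.88611066] [-0.15076946 -0.04204193  0.0267589 ]
```

View pics/c5.png

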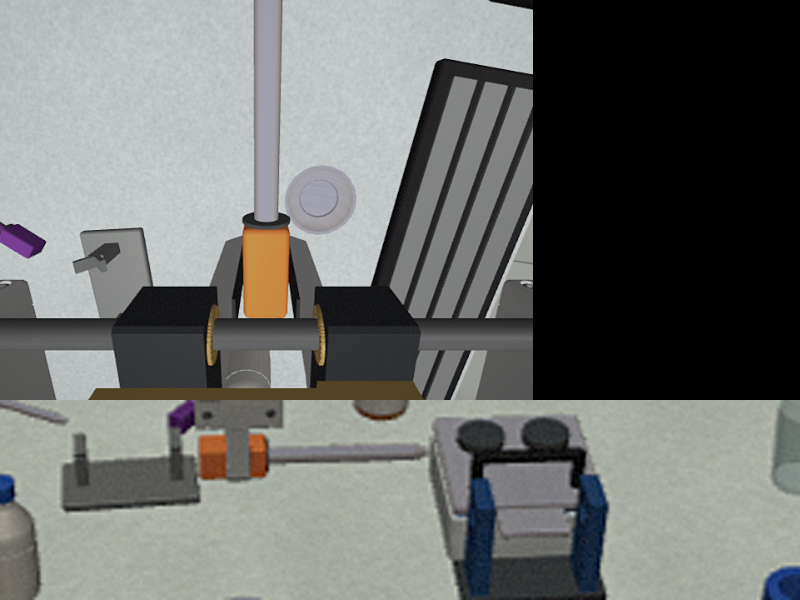

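```bash
python3 - <<'E'
from h import *
im,p=load('w3');c=ray(p,(320,240))[0];print('cam',c)
for q in((392,334),(397,185)): print(onz(p,q,82))
b,_=snap('top','t5');a,_=load('s5')
o=np.zeros((600,800,3),np.uint8)
o[:,:400]=cv2.resize(im[160:385,340:490],(400,600),interpolation=cv2.INTER_CUBIC)
o[:300,400:]=cv2.resize(b[190:265,190:290],(400,300),interpolation=cv2.INTER_CUBIC)
o[300:,400:]=cv2.resize(a[245:305,380:460],(400,300),interpolation=cv2.INTER_CUBIC)
cv2.imwrite('pics/c6.png',o)
E
```

```text
cam [572.17244526 170.59233587 292.58047701]
[636.71732468  61.8094437   82.        ]
[618.75478044 156.77275644  82.        ]
```

View pics/c6.png

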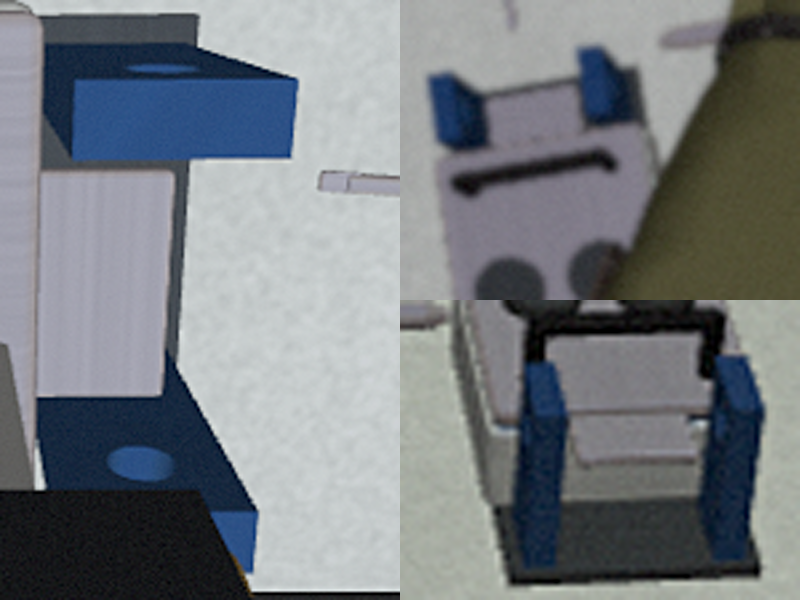

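```bash
python3 - <<'E'
from h import *
im,p=load('w3')
A=onz(p,(392.9,333.6),82);B=onz(p,(400,185.9),82);d=B-A;yaw=np.arctan2(-d[0],d[1]);print('holes',A,B,np.linalg.norm(d),yaw)
Y=np.array([-np.sin(yaw),np.cos(yaw),0]);print('bore mid',A+40*Y,B-56*Y)
T=[onz(p,q,104) for q in((369.25,190),(451.75,189.25),(448.75,219.25),(368.1,218.1))];m=np.mean(T,0);e=T[1]-T[0];f=T[2]-T[3];print('top +y lug',m,'bore',m-48*Y,np.linalg.norm(e),np.arctan2(e[1],e[0]),np.arctan2(f[1],f[0]))
im,p=load('w5');g=cv2.GaussianBlur(cv2.cvtColor(im,cv2.COLOR_BGR2GRAY).astype(np.float32),(3,9),0)
L=[]
for r in range(10,250,20):
    dx=np.gradient(g[r]);w=np.abs(dx);l=295+w[295:320].argmax();rr=322+w[322:348].argmax();L.append(onz(p,((l+rr)/2,r),154)); 
L=np.array(L);k=np.polyfit(L[:,1],L[:,0],1);print('shaft yaw',np.arctan(-k[0]),'x at y=-100',np.polyval(k,-100),'resid',np.std(L[:,0]-np.polyval(k,L[:,1])))
hsv=cv2.cvtColor(im,cv2.COLOR_BGR2HSV);mk=cv2.inRange(hsv,(5,150,60),(18,255,255));ys,xs=np.where(mk);print('handle rows',ys.min(),ys.max(),onz(p,(320,ys.min()),169),onz(p,(320,ys.max()),169))
Pt=np.array([675.67,-153.23,117.27]);Y=np.array([-np.sin(.16),np.cos(.16),0]);
_,ps=load('s5');H=Pt-3.5*Y+[0,0,37];print('scene ideal shoulder,nose',proj(ps,[H+30*Y,H+164*Y,H+164*Y+[0,0,5]]).round(1),'seen (333.8,249.2),(388.8,247.9)')
g=load('s5')[0]
_,pt=load('t5');print('top nose',proj(pt,[H+164*Y]).round(1),'seen ~(255,200)')
bm=np.array([633,102,82.]);print('scene lug tops',proj(ps,[bm-48*Y+[0,0,22],bm+48*Y+[0,0,22]]).round(1),'seen approx (408,260),(446,258)')
E
```

```text
holes [637.23469506  62.19224086  82.        ] [620.589131   156.54770444  82.        ] 95.81246427269737 0.17461669542214997
bore mid [630.28546807 101.58396898  82.        ] [630.31804878 101.39928507  82.        ]
top +y lug [622.56902222 149.40186263 104.        ] bore [630.90809461 102.13178889 104.        ] 43.01030460128452 0.1714872945042318 0.14860810250634243
shaft yaw 0.1527065511358271 x at y=-100 668.0509855969485 resid 0.08651596291458337
handle rows 271 478 [ 672.30973827 -125.19313466  169.        ] [ 691.03251825 -239.92566711  169.        ]
scene ideal shoulder,nose [[333.6 249.3]
 [389.6 247.5]
 [389.7 245.8]] seen (333.8,249.2),(388.8,247.9)
top nose [[253.2 200.6]] seen ~(255,200)
scene lug tops [[409.  263.3]
 [448.1 262.1]] seen approx (408,260),(446,258)
```

The pin projects within 1 px of where the grasp predicts it, so it is held level. The close wrist view puts bore_mid near (630.5, 102). I lower it to bore height, short of the lug.

play_rows:
  series:
    - [[-0.004, 0.01, -0.001], -0.003, 0.9]
    - [[-0.012, 0.03, -0.003], -0.003, 0.9]
    - [[-0.0166, 0.055, -0.003], -0.003, 0.9]
    - [[-0.0166, 0.07, -0.003], -0.003, 0.9]
    - [[-0.0166, 0.0722, -0.003], -0.003, 0.9]
    - [[-0.0166, 0.0722, -0.003], -0.003, 0.9]
    - [[-0.0166, 0.0722, -0.003], -0.003, 0.9]

```text
clock: 14.2
eef_pos: [670.6, -138.0, 46.4]
eef_rot: [-1.572, -0.002, -1.409]
wrist_force: [-0.0, 0.8, -0.3]
finger_gap: 25.4
```

```bash
python3 - <<'E'
from h import *
s=manip.read_state();print(s['clock'],s['eef_pos'],s['eef_rot'],s['wrist_force'])
yaw=.163;Y=np.array([-np.sin(yaw),np.cos(yaw),0]);bm=np.array([630.5,102,45.1])
for k in(160,130,110,60,0): print(k,plan(bm-(82.5+k)*Y,yaw,s))
a,p=snap('scene','s6');b,_=snap('top','t6')
o=np.hstack([cv2.resize(a[240:300,360:460],(400,240),interpolation=cv2.INTER_CUBIC),cv2.resize(b[190:250,190:290],(400,240),interpolation=cv2.INTER_CUBIC)])
cv2.imwrite('pics/c7.png',cv2.resize(o,(800,240)))
E
```

```text
14.2 [ 670.55142322 -137.96567874   46.39003921] [-1.57173214 -0.00238538 -1.40875401] [-5.72446960e-04  7.65476320e-01 -3.10727617e-01]
160 (array([-0.0008,  0.0013, -0.0006]), np.float64(-0.001))
130 (array([-0.0308,  0.0012, -0.0006]), np.float64(-0.001))
110 (array([-0.0508,  0.0012, -0.0006]), np.float64(-0.001))
60 (array([-0.1008,  0.0011, -0.0007]), np.float64(-0.001))
0 (array([-0.1608,  0.0009, -0.0007]), np.float64(-0.001))
```

View pics/c7.png

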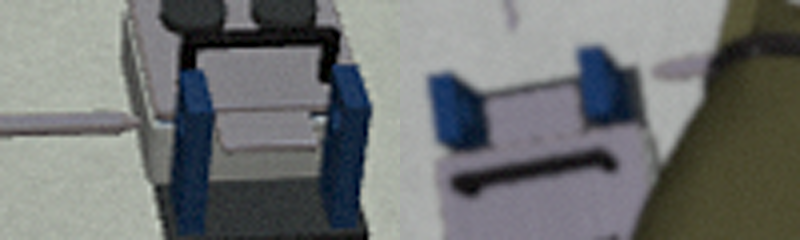

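The nose points at the -y lug in both views. I advance slowly and read the force.

play_rows:
  series:
    - [[-0.01, 0.0012, -0.0006], -0.001, 0.9]
    - [[-0.02, 0.0012, -0.0006], -0.001, 0.9]
    - [[-0.027, 0.0012, -0.0006], -0.001, 0.9]
    - [[-0.034, 0.0012, -0.0006], -0.001, 0.9]
    - [[-0.041, 0.0012, -0.0006], -0.001, 0.9]
    - [[-0.041, 0.0012, -0.0006], -0.001, 0.9]

```text
clock: 14.9
eef_pos: [663.2, -96.4, 45.1]
eef_rot: [-1.572, -0.002, -1.407]
wrist_force: [0.2, -0.1, -2.9]
finger_gap: 25.9
```

play_rows:
  series:
    - [[-0.008, 0, 0], 0, 0.9]
    - [[-0.016, 0, 0], 0, 0.9]
    - [[-0.024, 0, 0], 0, 0.9]
    - [[-0.024, 0, 0], 0, 0.9]

```text
clock: 15.3
eef_pos: [659.2, -71.5, 45.1]
eef_rot: [-1.572, -0.002, -1.406]
wrist_force: [-0.2, -0.2, -2.0]
finger_gap: 25.6
```

```bash
python3 - <<'E'
from h import *
s=manip.read_state();print(s['clock'],s['eef_pos'],s['eef_rot'],s['wrist_force'],s['moment'],s['finger_gap'])
yaw=.163;Y=np.array([-np.sin(yaw),np.cos(yaw),0]);bm=np.array([630.5,102,45.1])
for k in(60,0): print(k,plan(bm-(82.5+k)*Y,yaw,s))
im,p=snap('wrist','w7');a,_=snap('scene','s7')
o=np.zeros((480,800,3),np.uint8);o[:,:400]=cv2.resize(im[:360,170:470],(400,480));o[:320,400:]=cv2.resize(a[230:310,360:460],(400,320),interpolation=cv2.INTER_CUBIC)
cv2.imwrite('pics/c8.png',o)
E
```

```text
15.3 [659.19393488 -71.47537354  45.07604688] [-1.57185329 -0.00210681 -1.40553698] [-0.17244862 -0.16329658 -1.97313579] [-0.13376458 -0.08936799 -0.02476006] 25.601551919968504
60 (array([-0.0333, -0.0001, -0.0001]), np.float64(0.002))
0 (array([-0.0933, -0.0002,  0.    ]), np.float64(0.002))
```

View pics/c8.png

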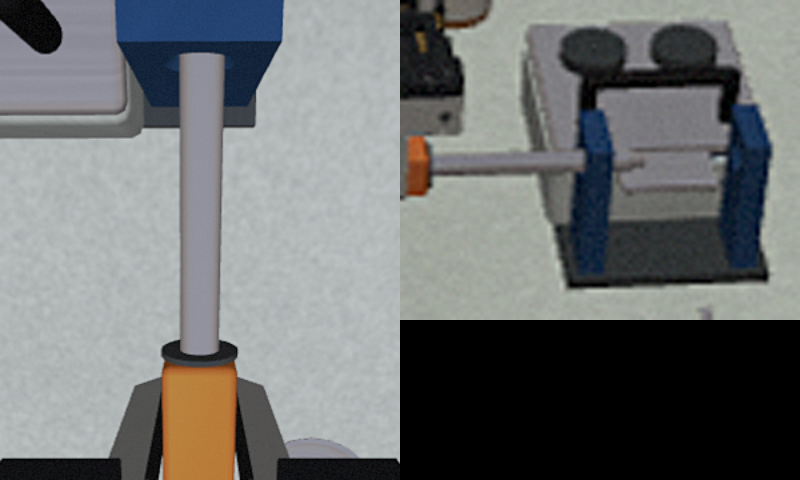

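The pin is through the -y lug, centred (shaft at crop 200,60), with the nose visible between the lugs. I continue.

play_rows:
  series:
    - [[-0.012, 0, 0], 0.002, 0.9]
    - [[-0.024, 0, 0], 0.002, 0.9]
    - [[-0.036, 0, 0], 0.002, 0.9]
    - [[-0.046, 0, 0], 0.002, 0.9]
    - [[-0.054, 0, 0], 0.002, 0.9]
    - [[-0.062, 0, 0], 0.002, 0.9]
    - [[-0.068, 0, 0], 0.002, 0.9]
    - [[-0.068, 0, 0], 0.002, 0.9]

```text
clock: 16.2
eef_pos: [648.1, -4.7, 44.9]
eef_rot: [-1.572, -0.002, -1.407]
wrist_force: [-0.4, 0.3, -1.7]
finger_gap: 25.9
```

Now through the second bore, k≈25 left. I move to contact in small steps.

play_rows:
  series:
    - [[-0.007, 0, 0], 0, 0.9]
    - [[-0.014, 0, 0], 0, 0.9]
    - [[-0.019, 0, 0], 0, 0.9]
    - [[-0.022, 0, 0], 0, 0.9]
    - [[-0.024, 0, 0], 0, 0.9]
    - [[-0.025, 0, 0], 0, 0.9]
    - [[-0.025, 0, 0], 0, 0.9]

```text
clock: 16.9
eef_pos: [644.0, 19.9, 44.9]
eef_rot: [-1.572, -0.002, -1.408]
wrist_force: [-0.6, -0.2, -1.8]
finger_gap: 25.9
```

play_rows:
  series:
    - [[-0.001, 0, 0], 0, 0.9]
    - [[-0.002, 0, 0], 0, 0.9]
    - [[-0.003, 0, 0], 0, 0.9]
    - [[-0.004, 0, 0], 0, 0.9]
    - [[-0.004, 0, 0], 0, 0.9]

```text
clock: 17.4
eef_pos: [644.1, 20.1, 45.1]
eef_rot: [-1.571, -0.007, -1.409]
wrist_force: [4.5, -22.0, -3.2]
finger_gap: 25.5
```

22 N axially at the predicted home position (k≈0). I relax the push, open partly and withdraw upwards.

play_rows:
  series:
    - [[0, 0, 0], 0, 0.9]
    - [[0, 0, 0], 0, 0.65]
    - [[0, 0, 0], 0, 0.52]
    - [[0, 0, 0], 0, 0.52]
    - [[0, -0.01, 0], 0, 0.52]
    - [[0, -0.03, 0], 0, 0.52]
    - [[0, -0.06, 0], 0, 0.52]
    - [[0, -0.1, 0], 0, 0.52]
    - [[0, -0.14, 0], 0, 0.52]
    - [[0.04, -0.17, 0], 0, 0.52]
    - [[0.08, -0.18, 0], 0, 0.52]
    - [[0.08, -0.18, 0], 0, 0.52]
    - [[0.08, -0.18, 0], 0, 0.52]

```text
clock: 18.7
eef_pos: [656.7, -57.9, 226.1]
eef_rot: [-1.571, -0.007, -1.41]
wrist_force: [0.5, 0.3, -1.0]
finger_gap: 45.2
```

```bash
python3 - <<'E'
from h import *
s=manip.read_state();print(s['clock'],s['eef_pos'],s['wrist_force'],s['finger_gap'])
im,p=snap('wrist','w8');a,_=snap('scene','s8');b,_=snap('top','t8')
o=np.zeros((600,800,3),np.uint8);o[:300,:400]=cv2.resize(im,(400,300));o[:300,400:]=cv2.resize(a[230:305,360:460],(400,300),interpolation=cv2.INTER_CUBIC);o[300:,:400]=cv2.resize(a[150:375,200:500],(400,300));o[300:,400:]=cv2.resize(b[90:390,60:460],(400,300))
cv2.imwrite('pics/c9.png',o)
E
```

```text
18.7 [656.73607404 -57.91295296 226.14976371] [ 0.50643781  0.28007714 -0.98954715] 45.21829504807357
```

View pics/c9.png

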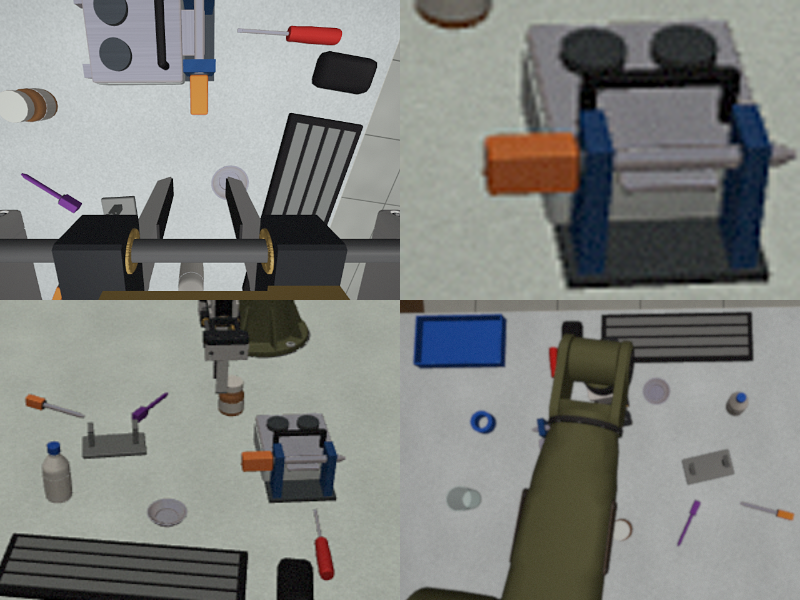

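Handle against the -y lug, nose out past the +y lug, lid flat, bystanders in place. One last numeric check of the gap.

```bash
python3 - <<'E'
from h import *
im,p=load('w8');hsv=cv2.cvtColor(im,cv2.COLOR_BGR2HSV)
m=cv2.inRange(hsv,(5,150,60),(18,255,255));ys,xs=np.where(m[:200]);print('orange',xs.min(),xs.max(),ys.min(),ys.max())
print([hsv[r,318].tolist() for r in range(ys.min()-10,ys.min()+3)])
c=onz(p,(318,ys.min()),97);print('handle front',c)
Y=np.array([-np.sin(.163),np.cos(.163),0]);bm=np.array([630.5,102,97]);print('y along axis from bore_mid',(c-bm)@Y)
E
```

```text
orange 29 332 120 193
[[108, 175, 130], [108, 180, 129], [107, 173, 130], [108, 178, 130], [108, 187, 120], [114, 64, 103], [118, 24, 161], [111, 28, 126], [104, 81, 76], [174, 68, 101], [13, 204, 171], [14, 181, 199], [16, 170, 199]]
handle front [639.80954068  42.39555571  97.        ]
y along axis from bore_mid -60.32512515398584
```

```bash
python3 - <<'E'
from h import *
im,p=load('w8');g=cv2.cvtColor(im,cv2.COLOR_BGR2GRAY)
for r in range(112,122): print(r,g[r,298:340:2].tolist())
_,d=ray(p,(318,117));print(ray(p,(318,117))[0]);a=onz(p,(318,114.5),104);b=onz(p,(318,117.7),92);Y=np.array([-np.sin(.163),np.cos(.163),0]);print((a-b)@Y, 'collar vs lugface')
s=manip.read_state();
for z in(150,62):print(plan(np.array([630.5,102,z])-(86+28+30)*Y,.163,s))
E
```

```text
112 [75, 81, 75, 75, 73, 75, 74, 75, 75, 71, 74, 72, 76, 73, 76, 77, 75, 76, 75, 77, 72]
113 [78, 80, 79, 73, 74, 78, 74, 76, 73, 75, 71, 74, 75, 75, 77, 79, 75, 76, 81, 81, 80]
114 [75, 77, 77, 74, 72, 74, 69, 68, 70, 66, 63, 60, 64, 66, 71, 75, 74, 74, 70, 72, 74]
115 [58, 53, 56, 53, 51, 54, 49, 64, 67, 66, 83, 87, 83, 70, 46, 43, 45, 40, 45, 39, 47]
116 [35, 34, 37, 35, 38, 42, 44, 102, 118, 117, 148, 144, 146, 124, 74, 46, 46, 39, 40, 37, 36]
117 [40, 38, 36, 43, 46, 63, 64, 114, 118, 118, 116, 117, 118, 114, 81, 64, 61, 45, 40, 39, 41]
118 [34, 42, 37, 54, 66, 67, 74, 71, 67, 63, 62, 63, 65, 67, 71, 72, 64, 61, 40, 39, 42]
119 [39, 45, 41, 44, 62, 75, 73, 82, 80, 81, 83, 82, 83, 82, 84, 87, 72, 54, 43, 44, 39]
120 [46, 39, 36, 51, 96, 104, 96, 108, 109, 109, 109, 110, 113, 113, 115, 115, 100, 52, 40, 39, 34]
121 [60, 42, 42, 91, 138, 135, 136, 136, 137, 136, 138, 136, 137, 135, 139, 140, 137, 79, 42, 50, 45]
[643.97597968  22.52288061 426.84787784]
1.7484350881104973 collar vs lugface
(array([-0.0171,  0.0753,  0.    ]), np.float64(0.0))
(array([-1.770e-02,  1.633e-01,  1.000e-04]), np.float64(0.0))
```

A sliver of shaft (about 1 mm after parallax) may still show between shoulder and lug. I nudge the handle's end home with the shut fingertips.

play_rows:
  series:
    - [[0, 0.03, 0], 0, 1]
    - [[0, 0.07, 0], 0, 1]
    - [[0, 0.11, 0], 0, 1]
    - [[0, 0.15, 0], 0, 1]
    - [[0, 0.174, 0], 0, 1]
    - [[0, 0.174, 0], 0, 1]
    - [[-0.01, 0.174, 0], 0, 1]
    - [[-0.02, 0.174, 0], 0, 1]
    - [[-0.027, 0.174, 0], 0, 1]
    - [[-0.03, 0.174, 0], 0, 1]
    - [[-0.03, 0.174, 0], 0, 1]
  squeeze: 20

```text
clock: 19.95
eef_pos: [651.9, -27.4, 51.9]
eef_rot: [-1.571, -0.007, -1.407]
wrist_force: [-0.7, -0.5, 0.8]
finger_gap: 0.7
```

play_rows:
  series:
    - [[-0.002, 0, 0], 0, 1]
    - [[-0.004, 0, 0], 0, 1]
    - [[-0.006, 0, 0], 0, 1]
    - [[-0.008, 0, 0], 0, 1]
    - [[-0.008, 0, 0], 0, 1]

```text
clock: 20.45
eef_pos: [650.9, -21.1, 51.9]
eef_rot: [-1.57, -0.01, -1.407]
wrist_force: [1.7, -9.8, -0.6]
finger_gap: -0.1
```

play_rows:
  series:
    - [[-0.002, 0, 0], 0, 1]
    - [[-0.003, 0, 0], 0, 1]
    - [[-0.003, 0, 0], 0, 1]

```text
clock: 20.75
eef_pos: [651.0, -21.2, 52.0]
eef_rot: [-1.57, -0.014, -1.409]
wrist_force: [3.4, -16.5, -1.7]
finger_gap: 0.6
```

No motion at 16 N, so it is firmly home. I retreat and recheck.

play_rows:
  series:
    - [[0.01, 0, 0], 0, 1]
    - [[0.035, 0, 0], 0, 1]
    - [[0.036, -0.04, 0], 0, 1]
    - [[0.036, -0.085, 0], 0, 1]
    - [[0.036, -0.13, 0], 0, 1]
    - [[0.036, -0.174, 0], 0, 1]
    - [[0.036, -0.174, 0], 0, 1]
    - [[0.036, -0.174, 0], 0, 1]

```text
clock: 21.55
eef_pos: [656.3, -54.5, 226.9]
eef_rot: [-1.568, -0.014, -1.409]
wrist_force: [-0.3, 0.8, -0.8]
finger_gap: 0.4
```

```bash
python3 - <<'E'
from h import *
s=manip.read_state();print(s['clock'],s['eef_pos'],s['wrist_force'])
im,p=snap('wrist','w9');g=cv2.cvtColor(im,cv2.COLOR_BGR2GRAY)
hsv=cv2.cvtColor(im,cv2.COLOR_BGR2HSV);m=cv2.inRange(hsv,(5,150,60),(18,255,255));ys,xs=np.where(m[:180,280:360]);r0=ys.min();print(r0,proj(p,[[639.8,42.4,97]]))
for r in range(r0-8,r0+1): print(r,g[r,298:340:3].tolist())
a8,_=load('s8');a9,_=snap('scene','s9');print('scene change near station',np.abs(a8[235:305,365:460].astype(int)-a9[235:305,365:460]).mean())
E
```

```text
21.55 [656.29649487 -54.53840205 226.90127225] [-0.30855347  0.78137296 -0.83646157]
122 [[317.67767435 123.09792875]]
114 [77, 73, 77, 72, 72, 77, 78, 75, 74, 74, 74, 75, 73, 73]
115 [77, 75, 73, 71, 75, 75, 73, 74, 73, 76, 73, 77, 74, 76]
116 [75, 78, 76, 73, 75, 75, 74, 74, 73, 75, 74, 76, 79, 77]
117 [74, 71, 76, 74, 72, 74, 70, 70, 75, 71, 70, 72, 72, 74]
118 [64, 67, 61, 60, 63, 65, 54, 58, 53, 52, 60, 49, 54, 54]
119 [36, 40, 39, 47, 58, 58, 58, 67, 64, 62, 60, 49, 38, 32]
120 [39, 35, 55, 70, 69, 72, 69, 68, 69, 72, 68, 63, 37, 40]
121 [41, 38, 49, 79, 85, 84, 81, 79, 82, 86, 82, 56, 37, 43]
122 [37, 38, 78, 115, 112, 114, 117, 119, 121, 121, 123, 63, 38, 39]
scene change near station 3.3911779448621555
```

The bright strip of shaft has gone, and only the collar shows between lug and handle, so the nudge closed the last 1–2 mm. I hand in.

```bash
python3 -c "
from cell import manip
print(manip.sign_off())"
```

```text
the job is handed in; nothing more can be done
None
```

I closed the lid, threaded the orange-handled pin through both blue lugs until its handle was against the -y lug, and let go. I handed in at about 21.6 s with the arm clear.

- **Lid:** I led it down by its bar and pressed it onto its stop. Going from 11 N to 25 N moved it only 0.3 mm, more than the 3–12 N closing range you gave. It looked flat in the last picture I viewed, before the final nudge. After that I only compared pixels around the impactor, and the change was small.
- **Pin:** It went through both bores with side forces of about 3 N or less and met the lug with 22 N. After release, a close check showed 1–2 mm of shaft between handle and lug. I pushed the handle's end with the shut fingers until 16 N gave no more movement, and the last wrist image shows no shaft there.
- **Other things:** In the last picture the jar, dish, driver, flask, beaker and adapter looked undisturbed, though the arm hid part of the driver and dish in the top view. I checked this by eye only.

**Readings that disagreed:**
- The fingertips sat about 20 mm above the reported TCP, so my first try at gripping the bar closed on nothing.
- The overhead and scene cameras put the bore about 4 mm further out than the wrist camera did. I used the wrist value and it fitted.
- My arc for the lid was slightly off and gave 22 N sideways near the end.

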